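# Close the germination bells for the light run and set the loggers on their crowns

## Task

Close up the germination bells for the light run: draw each vent strip out from under the glass bell it props, so that the bell settles flat on its own plate, and lay the strips down inside the aluminium tray, none hanging over its edge. Then set every light logger upright on top of the bell of its own colour, balanced on the middle of the rounded crown, about level and still. Never lift or tip a bell, and leave the tamper, scoop, forceps and seed dish where they are.

Things in the scene. Friction and masses are not known exactly. Their poses are not given: they have to be found in the camera images.
- plate_red: square red base plate, 136 x 136 x 6 mm, fixed to the bench, with a round seed bed (76 mm across, top 26 mm above the bench) in its middle; origin at the centre of its underside, z up; the red bell stands over the bed, with about 6 mm of side play
- bell_red: clear glass bell with a red foot flange (110 mm across, 10 mm high), wall 92 mm across, top a hemisphere of 46 mm radius, 114 mm high in all, 0.55 kg, loose; origin at the centre of its underside, z up through the crown; it leans about 3.5 degrees at the start if a vent strip props it, else it stands flat
- crown_red (a point): highest point of the red bell's rounded crown (114 mm above the underside of its flange, about 120 mm above the bench when the bell stands flat)
- strip_red (a point): vent strip (may be absent): white blade 96 x 26 x 6 mm with an upright red pull tab, 30 (along) x 10 (across) x 24 mm high, 45 g; the point is the tab's centre, 18 mm above the underside; x runs along the blade to its tip 79 mm away (tail 17 mm), z up. It starts with 14 mm of its tip under the red bell's flange, lying on the plate, the tab out over the bench
- logger_red (a point): red light logger: box 56 (x) x 44 (y) x 28 mm (z) with a flat grey underside and a small white diffuser on top, 110 g, standing on the bench; the point is its centre, 14 mm above its underside, z up
- plate_blue: square blue base plate, 136 x 136 x 6 mm, fixed to the bench, with a round seed bed (76 mm across, top 26 mm above the bench) in its middle; origin at the centre of its underside, z up; the blue bell stands over the bed, with about 6 mm of side play
- bell_blue: clear glass bell with a blue foot flange (110 mm across, 10 mm high), wall 92 mm across, top a hemisphere of 46 mm radius, 114 mm high in all, 0.55 kg, loose; origin at the centre of its underside, z up through the crown; it leans about 3.5 degrees at the start if a vent strip props it, else it stands flat
- crown_blue (a point): highest point of the blue bell's rounded crown (114 mm above the underside of its flange, about 120 mm above the bench when the bell stands flat)
- strip_blue (a point): vent strip (may be absent): white blade 96 x 26 x 6 mm with an upright blue pull tab, 30 (along) x 10 (across) x 24 mm high, 45 g; the point is the tab's centre, 18 mm above the underside; x runs along the blade to its tip 79 mm away (tail 17 mm), z up. It starts with 14 mm of its tip under the blue bell's flange, lying on the plate, the tab out over the bench
- logger_blue (a point): blue light logger: box 56 (x) x 44 (y) x 28 mm (z) with a flat grey underside and a small white diffuser on top, 110 g, standing on the bench; the point is its centre, 14 mm above its underside, z up
- plate_yellow: square yellow base plate, 136 x 136 x 6 mm, fixed to the bench, with a round seed bed (76 mm across, top 26 mm above the bench) in its middle; origin at the centre of its underside, z up; the yellow bell stands over the bed, with about 6 mm of side play
- bell_yellow: clear glass bell with a yellow foot flange (110 mm across, 10 mm high), wall 92 mm across, top a hemisphere of 46 mm radius, 114 mm high in all, 0.55 kg, loose; origin at the centre of its underside, z up through the crown; it leans about 3.5 degrees at the start if a vent strip props it, else it stands flat
- crown_yellow (a point): highest point of the yellow bell's rounded crown (114 mm above the underside of its flange, about 120 mm above the bench when the bell stands flat)
- strip_yellow (a point): vent strip (may be absent): white blade 96 x 26 x 6 mm with an upright yellow pull tab, 30 (along) x 10 (across) x 24 mm high, 45 g; the point is the tab's centre, 18 mm above the underside; x runs along the blade to its tip 79 mm away (tail 17 mm), z up. It starts with 14 mm of its tip under the yellow bell's flange, lying on the plate, the tab out over the bench
- logger_yellow (a point): yellow light logger: box 56 (x) x 44 (y) x 28 mm (z) with a flat grey underside and a small white diffuser on top, 110 g, standing on the bench; the point is its centre, 14 mm above its underside, z up
- tray: open aluminium tray for the vent strips, 160 (x) x 200 (y) x 25 mm outside, walls and floor 5 mm, fixed; origin at the centre of its underside
- tamper_red_c (a point): bystander: red sand tamper, plate 110 x 85 x 7 mm with a black bar handle, 42 mm high; the point is the centre, 20 mm above the bench
- scoop_c (a point): bystander: steel seed scoop with crimson seeds, 100 x 80 x 15 mm; the point is its centre, 8 mm above the bench
- forceps_c (a point): bystander: steel forceps lying flat, 130 x 14 x 6 mm; the point is the middle, 3 mm above the bench
- dish_c (a point): bystander: closed clear round seed dish, 92 mm across, 18 mm high; the point is its centre, 9 mm above the bench
- logger_red_body: the red logger again, given at the centre of its underside
- logger_blue_body: the blue logger again, given at the centre of its underside
- logger_yellow_body: the yellow logger again, given at the centre of its underside
Things that resemble listed ones, but are neither listed nor needed, are in the scene too. Of the things that look like the logger_yellow_body, the smaller one is meant. Leave any brown look-alike of the part that bears strip_red alone.

How it is judged:
On the way, in this order (a step that is already met when the one before it is completed fails the run):
1. every vent strip lies in the tray and all three bells sit flat on their plates (x of strip_red in the frame of tray between -0.075 and 0.075 m and y of strip_red in the frame of tray between -0.095 and 0.095 m and z of strip_red in the frame of tray between 0 and 0.045 m and angle between strip_red's own x axis and vertical between 1.36 and 1.78 rad and angle between each of bell_red, bell_blue, bell_yellow's own z axis and vertical below 0.025 rad and horizontal distance between bell_red and plate_red below 0.012 m and z of bell_red in the frame of plate_red below 0.009 m and x of strip_blue in the frame of tray between -0.075 and 0.075 m and y of strip_blue in the frame of tray between -0.095 and 0.095 m and z of strip_blue in the frame of tray between 0 and 0.045 m and angle between strip_blue's own x axis and vertical between 1.36 and 1.78 rad and horizontal distance between bell_blue and plate_blue below 0.012 m and z of bell_blue in the frame of plate_blue below 0.009 m and x of strip_yellow in the frame of tray between -0.075 and 0.075 m and y of strip_yellow in the frame of tray between -0.095 and 0.095 m and z of strip_yellow in the frame of tray between 0 and 0.045 m and angle between strip_yellow's own x axis and vertical between 1.36 and 1.78 rad and horizontal distance between bell_yellow and plate_yellow below 0.012 m and z of bell_yellow in the frame of plate_yellow below 0.009 m), for 0.2 s.
2. every logger rests balanced on the crown of the bell of its colour (horizontal distance between logger_red and crown_red below 0.016 m and z of logger_red in the frame of bell_red between 0.121 and 0.135 m and angle between each of logger_red, logger_blue, logger_yellow's own z axis and vertical below 0.28 rad and linear speed of each of logger_red_body, logger_blue_body, logger_yellow_body below 0.02 m/s and angular speed of each of logger_red_body, logger_blue_body, logger_yellow_body below 0.2 rad/s and horizontal distance between logger_blue and crown_blue below 0.016 m and z of logger_blue in the frame of bell_blue between 0.121 and 0.135 m and horizontal distance between logger_yellow and crown_yellow below 0.016 m and z of logger_yellow in the frame of bell_yellow between 0.121 and 0.135 m), for 0.4 s.
At the end, for the whole second after the job is handed in: Strips lie in the tray, blades within 0.2 rad of level; every bell stands flat on its plate (0.025 rad, 12 mm of its centre); every logger rests still and upright on the crown of the bell of its colour, centre within 16 mm of the crown sideways, within 0.28 rad of level (all of step 1 and all of step 2); the robot touches nothing.
It fails at once if a glass bell is lifted or tipped (angle between any of bell_red, bell_blue, bell_yellow's own z axis and vertical above 0.3 rad or z of bell_red in the frame of plate_red above 0.035 m or z of bell_blue in the frame of plate_blue above 0.035 m or z of bell_yellow in the frame of plate_yellow above 0.035 m).
It fails at once if the tamper, scoop, forceps or seed dish is moved by more than 4 cm (distance of any of tamper_red_c, scoop_c, forceps_c, dish_c from where it was at the start of the episode above 0.04 m).
Of strip_red_body, strip_blue_body, strip_yellow_body only 2 to 3 are there at a start; the rules pass over those that are not, and their reading is None.
At some moment in a run one of strip_red_body, strip_blue_body, strip_yellow_body may be knocked a few centimetres aside while the robot is not near it.
Once in a run the grip may slacken for a moment while it holds something.
It also fails if it takes over 208 s, if anything falls off the work surface, if the arm or the gripper's body presses on something with over 40 N, if the wrist force passes 120 N, or if a joint passes its speed limit or range.

## Robot

A 6-joint arm with a two-finger parallel gripper is mounted at the origin on the work surface. World frame = base frame: x ahead of the robot, y to its left, z up, the work surface at z = 0. Lengths are in m, angles in rad, forces in N, time in s.
With the tool pointing down it reaches from about 0.35 to 1 m from the base axis. Payload 7.1 kg.
Tool frame: the origin (TCP) lies between the finger pads; the fingertips stand 11 mm ahead of it and the grasp point (between the pads) lies 8 mm behind it; z points along the fingers, y is the line along which they close (so a half turn about z gives the same grasp; the last joint's range is limited). The gripper opens to 85 mm and grips with 20 to 120 N. Pads are 22 mm wide; open, the fingers measure 114 mm over their backs; the gripper's body (76 mm by 85 mm) begins 54 mm behind the grasp point. The pads swing forward as they close: fully open they stand 13 mm farther back than shut.
Start: joints at [1.232, 0.423, 1.63, -0, 1.089, -0.019], TCP at [0.196, 0.593, 0.218] pointing down, gripper open.
Joint ranges: [-3, 3], [-0.9, 2.11], [0.09, 2.58], [-1.31, 4.45], [0.11, 2.69], [-2.54, 2.54]. Speed limits (rad/s): [2.39, 2.39, 3.01, 3.14, 3.14, 3.14].

## Interface

Orientations are given as a rotation vector (axis times angle).
In Python, from cell import * gives the robot as it stands. The module is installed in compiled form; this text tells all that it offers.
- The arm moves only by the shell command python3 -m jog 'ROWS' [OPENING]. ROWS is a JSON object of lists of equal length, an entry for each row: "translation": the shift along the tool's x, y, z in m, a list of three; "twist": the turn about the tool's z in rad. A call has 1 to 12 rows; each row is the pose to reach, as a shift and turn from the pose commanded when the call began, along the tool's axes at that moment; what a row does not reach only later rows make up. A row lasts 1/8 s, in which the tool goes at most 62.5 mm and 10.7 degrees, less where a joint would pass 70% of its speed; a pose out of reach is approached as far as the arm can. A call with a gripper value outside its range is refused whole. OPENING is the opening, from 0 (shut) to 1 (fully open), set as the call begins (- or left out, the last holds). The fingers move at their own pace and stop on an object; the grip force is fixed at half the most. Time passes only in rows, so rows that repeat a pose let the fingers close. It gives the time, the measured TCP pose, the force, the opening and the grip force at its end, in the units of the state.
- get_obs(): the state, without advancing time (a new reading comes with each control period).
- capture(name): name is "side" or "top"; returns a dict with "frame" (384x512x3 uint8, red, green, blue), "range_z" (384x512 float32, m along the optical axis (not along the pixel's ray), 0 where there is no reading), "intrinsics" (3x3 intrinsics, pixels), "distortion" ([k1, k2, p1, p2, k3] as OpenCV has them; the pictures are not rectified), "extrinsics" (4x4, takes a point from world to camera coordinates). Camera axes: x right, y up, looking along -z (the intrinsics and any distortion apply to the point x, -y, -z); pixel columns grow to the right and rows downward; lengths in m; the calibration is good to about 2 mm. A picture is of the moment at which its call begins.
- close_job(): hands the job in; it is judged then, once.
The state is a dict: "t": time; "q": joint angles; "joint_velocities": joint speeds; "joint_efforts": joint torques, N m; "tcp_pos": TCP position; "ee_rot": TCP orientation; "wrist_force": force on the tool from outside, world axes, zero at the start; "wrist_torque": the same for the moment, N m; "width": finger opening in m; "finger_force": force on a finger pad.
Only numpy, scipy, OpenCV 4.12 (cv2) and the standard library are available. Lean on these libraries where they do the work, as an engineer would, in place of code of your own. Each camera call takes 0.05 s, during which the arm holds its last target. There are 200 camera calls.

## Working session

There is one attempt and no reset: what is moved stays moved. The work goes in short steps, Python scripts to look and compute and a shell command to move; the robot and the scene stay as the last step left them, time stands still between calls to the robot, and variables do not carry over. Pictures are saved under pics/ and viewed, at most 14 in all, crops included, and the job is handed in when it is done.

```bash
mkdir -p pics; cat > h.py <<'E'
from cell import *
import numpy as np, cv2
def snap(n):
    c=capture(n); np.savez(f'{n}.npz',**c); return c
def load(n): return dict(np.load(f'{n}.npz'))
def world(c,uv,depth=None,z=None):
    """pixels -> world, by depth or on plane z"""
    uv=np.array(uv,float).reshape(-1,2)
    n=cv2.undistortPoints(uv.reshape(-1,1,2),c['intrinsics'],c['distortion']).reshape(-1,2)
    d=np.c_[n[:,0],-n[:,1],-np.ones(len(n))]
    R=c['extrinsics'][:3,:3];t=c['extrinsics'][:3,3]
    o=-R.T@t; dw=d@R
    s=(z-o[2])/dw[:,2] if z is not None else (c['range_z'][uv[:,1].astype(int),uv[:,0].astype(int)] if depth is None else depth)
    return o+dw*np.reshape(s,(-1,1))
def cloud(c):
    h,w=c['range_z'].shape
    uv=np.stack(np.meshgrid(np.arange(w),np.arange(h)),-1).reshape(-1,2)
    P=world(c,uv); P[c['range_z'].ravel()==0]=np.nan
    return P.reshape(h,w,3)
def proj(c,P):
    P=np.array(P,float).reshape(-1,3);E=c['extrinsics'];p=P@E[:3,:3].T+E[:3,3]
    return cv2.projectPoints(p*[1,-1,-1],np.zeros(3),np.zeros(3),c['intrinsics'],c['distortion'])[0].reshape(-1,2)
E
python3 - <<'E'
from h import *
np.set_printoptions(precision=3,suppress=True)
for n in('top','side'):
    c=snap(n); cv2.imwrite(f'pics/{n}0.png',cv2.resize(c['frame'][...,::-1],(768,576)))
    E=c['extrinsics'];print(n,-E[:3,:3].T@E[:3,3],E[2,:3],c['intrinsics'][0,0])
o=get_obs();print({k:o[k] for k in('t','tcp_pos','ee_rot','width','q')})
E
```

```text
top [ 0.402 -0.008  1.372] [-0.09   0.005  0.996] 495.5347094483616
side [0.417 1.16  0.86 ] [-0.088  0.836  0.542] 468.58423352713066
{'t': 0.1, 'tcp_pos': array([0.196, 0.593, 0.217]), 'ee_rot': array([-0.5  , -3.101,  0.002]), 'width': 0.08539447807910452, 'q': array([ 1.232,  0.424,  1.631,  0.   ,  1.089, -0.019])}
```

View pics/top0.png

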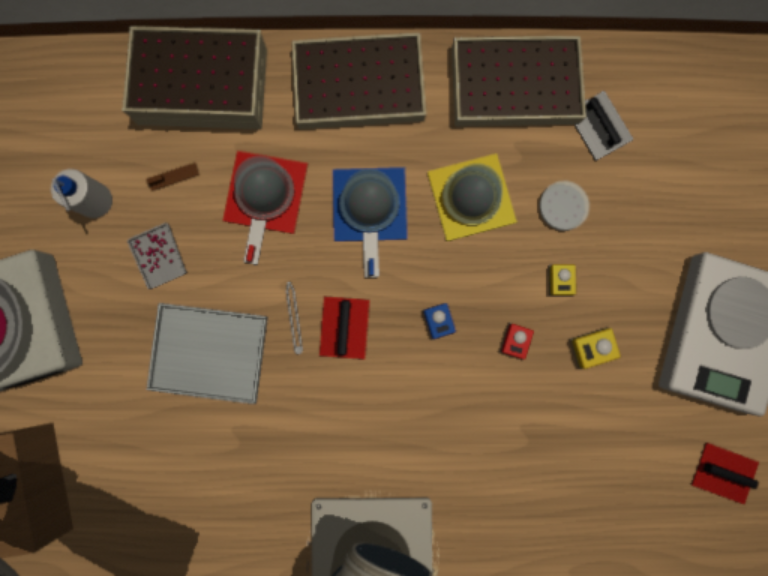

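View pics/side0.png

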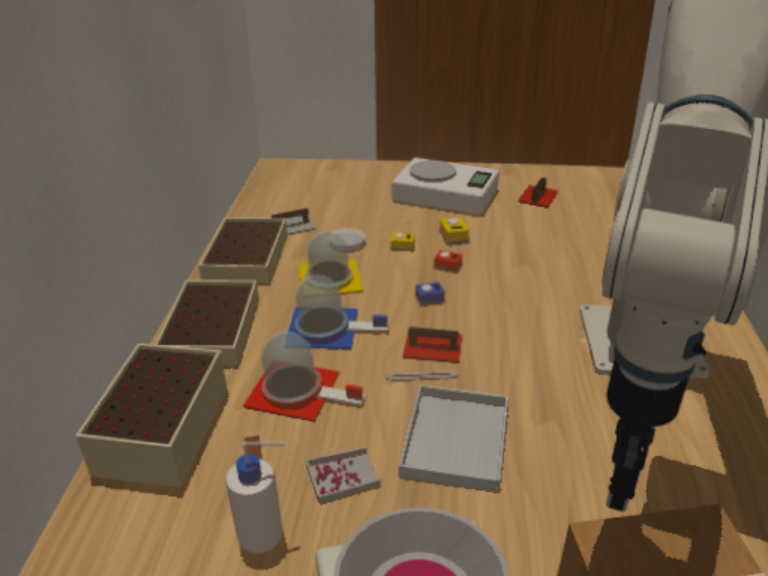

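The top view (768x576) shows a red strip tab at (250,256), a blue tab at (372,267), and no yellow strip. A brown look-alike lies at (172,176) and is to be left alone. The loggers are blue at (440,320), red at (517,341), and yellow at (563,280) and (597,348). The one at (563,280) is smaller, so it fits. I'll measure everything and enlarge to confirm.

```bash
cat > m.py <<'E'
from h import *
np.set_printoptions(precision=4,suppress=True)
def rect(c,seed,hues,r,zr,zt):
    """largest hue blob near seed (512-px coords); refine outline onto plane zt. returns centre, sizes, yaw of long side, median z"""
    hsv=cv2.cvtColor(c['frame'],cv2.COLOR_RGB2HSV); P=cloud(c)
    H=hsv[...,0].astype(int); m=np.zeros(H.shape,bool)
    for a,b in hues: m|=(H>=a)&(H<=b)
    m&=(hsv[...,1]>110)&(hsv[...,2]>50)&(P[...,2]>zr[0])&(P[...,2]<zr[1])
    yy,xx=np.indices(H.shape); m&=np.hypot(xx-seed[0],yy-seed[1])<r
    n,l,s,_=cv2.connectedComponentsWithStats(cv2.morphologyEx(m.astype(np.uint8),cv2.MORPH_CLOSE,np.ones((5,5))))
    k=1+np.argmax(s[1:,4]); v,u=np.where((l==k)); z=np.median(P[(l==k)&m][:,2])
    X=world(c,np.c_[u,v],z=zt)[:,:2]
    (cx,cy),(w,h),a=cv2.minAreaRect((X*1000).astype(np.float32))
    if w<h:w,h,a=h,w,a+90
    px=1000*abs(c['range_z'][v[0],u[0]])/c['intrinsics'][0,0]
    return np.array([cx/1e3,cy/1e3]),(w+px,h+px),np.radians((a+90)%180-90),z
RED=[(0,8),(172,180)];BLUE=[(100,125)];YEL=[(22,34)]
E
python3 - <<'E'
from m import *
c=load('top');s=2/3
for n,p,h,zr,zt in [('lr',(517,341),RED,(.015,.05),.028),('lb',(440,320),BLUE,(.015,.05),.028),('ly',(563,280),YEL,(.012,.05),.028),('lyBig',(597,348),YEL,(.015,.06),.03),('tabr',(250,256),RED,(.012,.05),.030),('tabb',(372,267),BLUE,(.012,.05),.03)]:
    print(n,*rect(c,(p[0]*s,p[1]*s),h,28 if n!='lyBig' else 24,zr,zt)) if n[0]=='l' else print(n,*rect(c,(p[0]*s,p[1]*s),h,14,zr,zt))
P=cloud(c)
print('plates',world(c,np.array([[265,192],[370,204],[472,197]])*s,z=.006)[:,:2])
tr=np.array([[159,304],[267,314],[257,402],[149,393]])*s
W=world(c,tr,z=.025);print('tray',W[:,:2],W[:,:2].mean(0)); 
f=c['frame'][...,::-1]
def crop(x0,y0,x1,y1,k):return cv2.resize(f[y0:y1,x0:x1],None,fx=k,fy=k,interpolation=cv2.INTER_CUBIC)
a=crop(270,170,430,260,5);b=crop(90,95,290,195,4)
cv2.imwrite('pics/crop1.png',cv2.resize(crop(270,170,430,260,5),(800,450)))
cv2.imwrite('pics/crop2.png',b)
E
```

```text
lr [ 0.3906 -0.2659] (np.float64(58.93267157907579), np.float64(48.68455222482774)) -0.3116541628795963 0.026649019043508915
lb [ 0.4292 -0.1252] (np.float64(56.52843202390004), np.float64(44.04057039059926)) 0.3097818607647297 0.026850459892736378
ly [ 0.5027 -0.3521] (np.float64(58.485220611081544), np.float64(47.27342098949951)) -0.026203241439453136 0.026644029338198205
lyBig [ 0.3767 -0.4093] (np.float64(80.55729504793979), np.float64(59.650762760342126)) -1.2859715145270312 0.03491140190402375
tabr [0.5538 0.2183] (np.float64(32.84168471232255), np.float64(13.511289013775182)) -0.1879347507530387 0.034897016217082966
tabb [ 0.5279 -0.0015] (np.float64(27.298486800464346), np.float64(8.149334044727041)) -0.005317933222724727 0.03470517570149689
plates [[ 0.6706  0.1951]
 [ 0.6465 -0.001 ]
 [ 0.659  -0.1915]]
tray [[0.4613 0.3853]
 [0.4424 0.1867]
 [0.2841 0.2042]
 [0.2998 0.4015]] [0.3719 0.2944]
```

View pics/crop1.png

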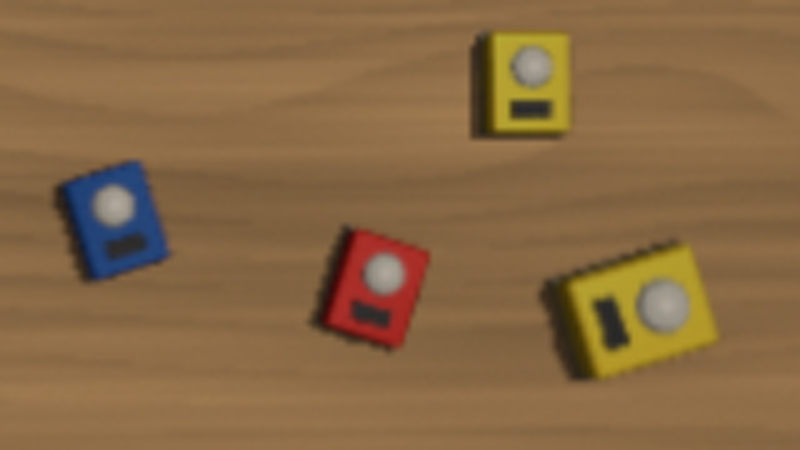

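View pics/crop2.png

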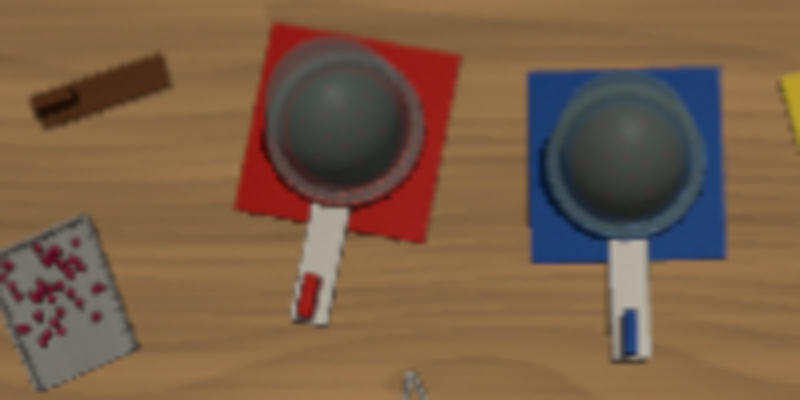

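The crops confirm the smaller yellow logger at crop pixel (525,85). It measures about 57x46 mm, against 80x60 mm for the look-alike. The red tab (308,297) and blue tab (630,332) are the real strips, and the brown one at (100,90) stays put. Next I'll plan the red grasp.

```bash
cat > p.py <<'E'
from m import *
from scipy.spatial.transform import Rotation as Rn
def plan(pos,xyaw=None,o=None):
    """tool-axis shift to pos, twist so that closing axis (tool y) is perpendicular to world yaw xyaw"""
    o=o or get_obs(); R=Rn.from_rotvec(o['ee_rot']).as_matrix()
    d=R.T@(np.array(pos)-o['tcp_pos']); tw=0
    if xyaw is not None:
        # tool down: twist t turns yaw by -t ; tool x yaw
        y=np.arctan2(R[1,0],R[0,0]); t=-(xyaw-y); tw=(t+np.pi/2)%np.pi-np.pi/2
    print('tcp',o['tcp_pos'],'tilt',R[2,2],'q6',o['q'][5],'\n shift',d,'twist',tw)
E
python3 - <<'E'
from p import *
c=load('top');s=2/3
r=rect(c,(250*s,256*s),RED,14,(.012,.05),.036);b=rect(c,(372*s,267*s),BLUE,14,(.012,.05),.036)
print(r,b)
plan([*r[0],.10],r[2])
E
```

```text
(array([0.5531, 0.2173]), (np.float64(32.706964863689734), np.float64(13.462984455974889)), np.float64(-0.1879344844369297), np.float64(0.034897016217082966)) (array([ 0.5273, -0.0015]), (np.float64(27.18850526359911), np.float64(8.124995799335196)), np.float64(-0.005317933222724727), np.float64(0.03470517570149689))
tcp [0.1963 0.5928 0.2173] tilt -0.9999990681457729 q6 -0.019023671182354533 
 shift [-0.4568 -0.2442  0.1176] twist -0.13186195643713639
```

```bash
python3 -m jog '{"translation":[[-0.457,-0.244,0.118],[-0.457,-0.244,0.118],[-0.457,-0.244,0.118],[-0.457,-0.244,0.118],[-0.457,-0.244,0.118],[-0.457,-0.244,0.118],[-0.457,-0.244,0.118],[-0.457,-0.244,0.118],[-0.457,-0.244,0.118],[-0.457,-0.244,0.118],[-0.457,-0.244,0.118],[-0.457,-0.244,0.118]],"twist":[-0.132,-0.132,-0.132,-0.132,-0.132,-0.132,-0.132,-0.132,-0.132,-0.132,-0.132,-0.132]}' 0.5
python3 - <<'E'
from p import *
c=snap('top');s=2/3
print(get_obs()['tcp_pos'],get_obs()['width'],get_obs()['q'])
plan([.5531,.2173,.027],-.188)
c=snap('side');u=proj(c,[[.5531,.2173,.024]])[0].astype(int);print(u)
x,y=u;cv2.imwrite('pics/s1.png',cv2.resize(c['frame'][y-60:y+40,x-60:x+60,::-1],None,fx=5,fy=5))
E
```

```text
t: 1.6
tcp_pos: [0.5528, 0.219, 0.1002]
ee_rot: [-0.292, -3.128, -0.0]
wrist_force: [-0.1, -0.2, 0.3]
width: 0.043
finger_force: 0.0
[0.5529 0.219  0.1003] 0.04259389400297403 [ 0.3571  0.534   1.7713  0.0001  0.8362 -1.0276]
tcp [0.5529 0.219  0.1003] tilt -0.9999999876411926 q6 -1.027558041268745 
 shift [-0.0005 -0.0017  0.0733] twist 0.0017920496152115106
[236 260]
```

View pics/s1.png

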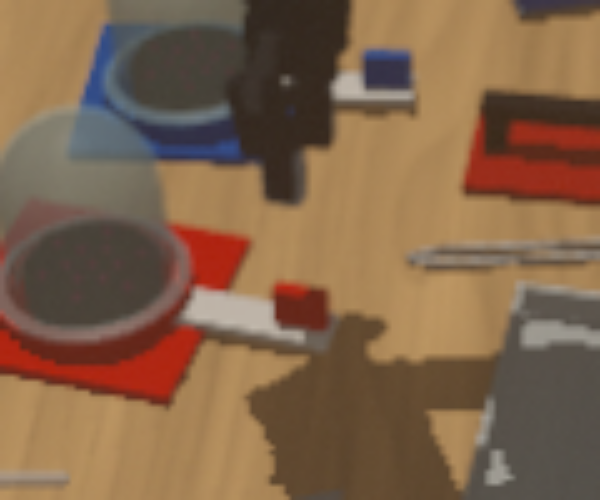

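The red tab at (300,305) lies where expected (300,300), with the fingers above it. I'll descend and close.

```bash
python3 -m jog '{"translation":[[-0.0005,-0.0015,0.03],[-0.0005,-0.0015,0.06],[-0.0005,-0.0015,0.073],[-0.0005,-0.0015,0.073]],"twist":[0,0,0,0]}' 0.5
python3 -m jog '{"translation":[[0,0,0],[0,0,0],[0,0,0],[0,0,0],[0,0,0],[0,0,0]],"twist":[0,0,0,0,0,0]}' 0
python3 - <<'E'
from p import *
R=Rn.from_rotvec(get_obs()['ee_rot']).as_matrix()
print(R.T@np.array([-np.cos(.188),np.sin(.188),0]))
E
```

```text
t: 2.2
tcp_pos: [0.5532, 0.2166, 0.0265]
ee_rot: [-0.293, -3.127, 0.001]
wrist_force: [-0.7, 0.1, -1.0]
width: 0.0428
finger_force: 0.0
t: 2.95
tcp_pos: [0.5538, 0.2164, 0.027]
ee_rot: [0.295, 3.128, 0.0]
wrist_force: [0.4, -0.3, 0.4]
width: -0.0001
finger_force: 0.0
[ 1.      0.0002 -0.    ]
```

```bash
python3 - <<'E'
from p import *
c=snap('side');x,y=236,260;cv2.imwrite('pics/s2.png',cv2.resize(c['frame'][y-60:y+40,x-60:x+60,::-1],None,fx=5,fy=5))
E
```

```text
(no output)
```

View pics/s2.png

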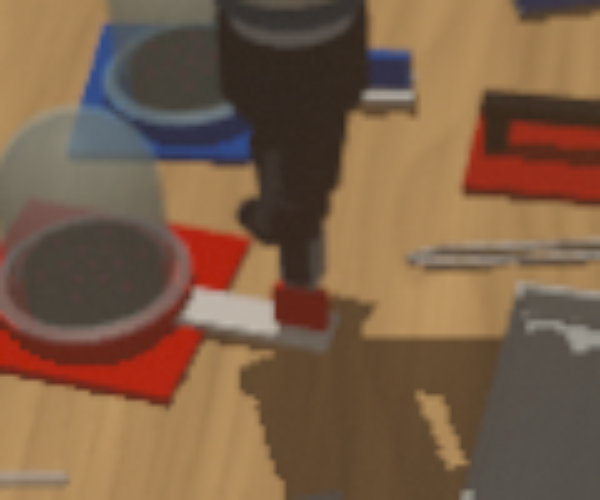

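```bash
python3 - <<'E'
from p import *
c=load('side');t=get_obs()['tcp_pos'];print(t)
cr=lambda q:(q-[176,200])*5
for dz in(-.011,0,.03,.05):print(dz,cr(proj(c,t+[0,0,dz])[0]))
for p in[(305,295),(305,310),(290,300),(305,270),(305,250),(300,230),(315,260),(240,310)]:
    u=np.array([[176+p[0]/5,200+p[1]/5]]);print(p,world(c,u)[0])
c=snap('top')
for p in [tuple(proj(c,t+[0,0,.1])[0])]:print(p)
u=proj(c,[.553,.217,.036])[0].astype(int);print(u);x,y=u
cv2.imwrite('pics/t2.png',cv2.resize(c['frame'][y-40:y+40,x-50:x+50,::-1],None,fx=6,fy=6))
E
```

```text
[0.5538 0.2164 0.027 ]
-0.011 [302.6986 313.8419]
0 [302.0643 298.3711]
0.03 [300.3053 255.3724]
0.05 [299.1082 226.0362]
(305, 295) [0.551  0.2246 0.0367]
(305, 310) [0.5514 0.224  0.0256]
(290, 300) [0.5592 0.2241 0.0322]
(305, 270) [0.5495 0.2309 0.0595]
(305, 250) [0.5489 0.2327 0.0746]
(300, 230) [0.5478 0.255  0.1064]
(315, 260) [0.5453 0.222  0.0591]
(240, 310) [0.5879 0.2161 0.0161]
(np.float64(160.8604921245955), np.float64(164.23632697523854))
[166 168]
```

View pics/t2.png

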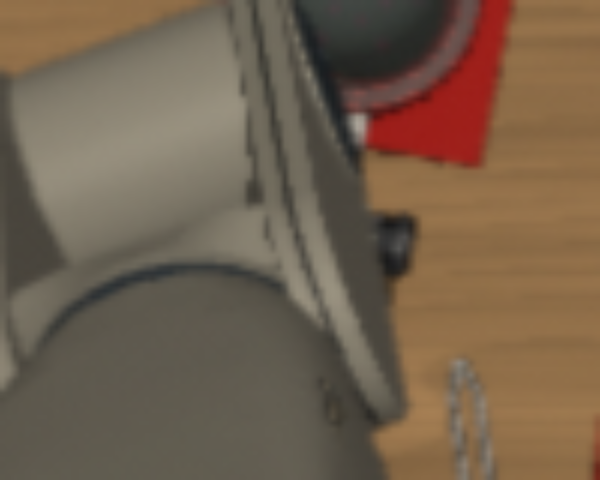

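Fingers closed to 0, so they missed; the tab stands at (300,305), unmoved. I'll raise and check where the fingertips really are.

```bash
python3 -m jog '{"translation":[[0,0,-0.04],[0,0,-0.08],[0,0,-0.08],[0,0,-0.08]],"twist":[0,0,0,0]}' 0
python3 - <<'E'
from p import *
c=snap('side');t=get_obs()['tcp_pos'];print(t)
P=cloud(c);m=(np.abs(P[...,0]-t[0])<.06)&(np.abs(P[...,1]-t[1])<.07)&(P[...,2]>.045)&(P[...,2]<.2)
for z in np.arange(.09,.18,.006):
    q=P[m&(abs(P[...,2]-z)<.003)]
    if len(q):print(round(z,3),len(q),q[:,:2].min(0),q[:,:2].max(0))
u=proj(c,t)[0];print(u);x,y=u.astype(int)
f=cv2.resize(c['frame'][y-50:y+50,x-60:x+60,::-1],None,fx=5,fy=5,interpolation=cv2.INTER_CUBIC)
for dz,col in((-.011,(0,255,0)),(0,(0,255,255)),(.008,(255,0,255))):
    q=(proj(c,t+[0,0,dz])[0]-[x-60,y-50])*5;cv2.circle(f,tuple(int(v) for v in q),3,col,-1)
cv2.imwrite('pics/s3.png',f)
E
```

```text
t: 3.55
tcp_pos: [0.5534, 0.2163, 0.1067]
ee_rot: [-0.294, -3.127, 0.0]
wrist_force: [-0.2, 0.2, -0.4]
width: -0.0
finger_force: 0.0
[0.553  0.2161 0.1061]
0.12 3 [0.5507 0.2214] [0.5616 0.2263]
0.126 13 [0.5416 0.2133] [0.564  0.2308]
0.132 21 [0.5415 0.2144] [0.5638 0.2338]
0.138 16 [0.5413 0.2152] [0.564  0.2335]
0.144 15 [0.5407 0.2155] [0.5633 0.2339]
0.15 20 [0.5408 0.2125] [0.5622 0.2345]
0.156 8 [0.5409 0.2128] [0.5589 0.2344]
0.162 4 [0.5381 0.2146] [0.5434 0.2351]
0.168 23 [0.535  0.1954] [0.5694 0.2511]
0.174 24 [0.5348 0.1914] [0.571  0.2552]
[235.7805 236.4291]
```

View pics/s3.png

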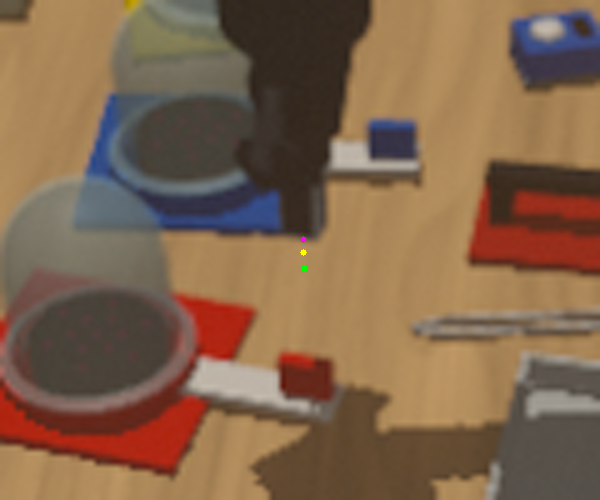

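The shut fingertips are at crop row ~237, about 22 mm higher than the stated geometry (green dot, row 268). In practice the tips sit about 11 mm above the reported TCP, so I'll go 20 mm lower and watch the force.

```bash
python3 -m jog '{"translation":[[0,-0.002,0.0],[0,-0.002,0],[0,-0.002,0.04],[0,-0.002,0.08],[0,-0.002,0.09],[0,-0.002,0.098],[0,-0.002,0.098]],"twist":[0,0,0,0,0,0,0]}' 0.5
python3 -m jog '{"translation":[[0,0,0],[0,0,0],[0,0,0],[0,0,0],[0,0,0],[0,0,0]],"twist":[0,0,0,0,0,0]}' 0
```

```text
t: 4.47
tcp_pos: [0.5539, 0.2146, 0.0095]
ee_rot: [0.294, 3.127, 0.0]
wrist_force: [1.3, -0.7, -1.2]
width: 0.0425
finger_force: 0.0
t: 5.22
tcp_pos: [0.554, 0.2149, 0.0097]
ee_rot: [0.294, 3.127, 0.001]
wrist_force: [-0.6, 0.5, 5.8]
width: 0.0084
finger_force: 62.2
```

```bash
python3 -m jog '{"translation":[[0.005,0,0],[0.010,0,0],[0.015,0,0],[0.020,0,0],[0.025,0,0],[0.03,0,0],[0.036,0,0],[0.042,0,0],[0.048,0,0],[0.048,0,0]],"twist":[0,0,0,0,0,0,0,0,0,0]}' 0
python3 - <<'E'
from p import *
c=snap('side');o=get_obs();t=o['tcp_pos'];print(t,o['width'],o['finger_force'])
print('to tray',end='');th=-.1
T=np.array([.3719,.2944]);ex=np.array([np.cos(th),np.sin(th)]);ey=np.array([-ex[1],ex[0]])
plan([*(T-.031*ex+.045*ey),.06],th);plan([*(T-.031*ex-.045*ey),.06],th)
x,y=235,262;cv2.imwrite('pics/s4.png',cv2.resize(c['frame'][y-60:y+60,x-60:x+60,::-1],None,fx=4,fy=4,interpolation=cv2.INTER_CUBIC))
E
```

```text
t: 6.48
tcp_pos: [0.5055, 0.2234, 0.0089]
ee_rot: [-0.294, -3.127, 0.001]
wrist_force: [-0.6, 0.2, -1.2]
width: 0.0082
finger_force: 61.4
[0.506  0.2235 0.009 ] 0.008243850372895175 61.41236901283264
to traytcp [0.506  0.2235 0.009 ] tilt -0.9999999829578111 q6 -0.9888567600210162 
 shift [ 0.1798  0.0868 -0.051 ] twist -0.08755565912715735
tcp [0.506  0.2235 0.009 ] tilt -0.9999999829578111 q6 -0.9888567600210162 
 shift [ 0.172  -0.0029 -0.0509] twist -0.08755565912715735
```

View pics/s4.png

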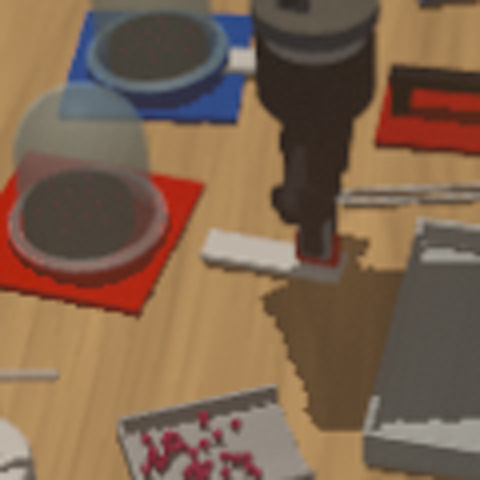

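The strip is out (tab at (320,255)) and the red bell is flat at (85,215). I'll carry it to the far half of the tray.

```bash
python3 -m jog '{"translation":[[0,0,-0.045],[0,0,-0.055],[0.05,0.025,-0.055],[0.10,0.05,-0.055],[0.15,0.075,-0.055],[0.18,0.087,-0.055],[0.18,0.087,-0.055],[0.18,0.087,-0.055]],"twist":[0,0,-0.088,-0.088,-0.088,-0.088,-0.088,-0.088]}' 0
python3 -m jog '{"translation":[[0,0,0.03],[0,0,0.05],[0,0,0.054],[0,0,0.054]],"twist":[0,0,0,0]}' 0
```

```text
t: 7.52
tcp_pos: [0.3462, 0.3425, 0.0639]
ee_rot: [0.156, 3.137, 0.0]
wrist_force: [-0.1, 0.7, -1.5]
width: 0.0083
finger_force: 61.3
t: 8.02
tcp_pos: [0.3465, 0.3421, 0.0101]
ee_rot: [0.159, 3.138, -0.0]
wrist_force: [-0.7, 0.7, 0.2]
width: 0.0079
finger_force: 59.1
```

```bash
python3 -m jog '{"translation":[[0,0,0],[0,0,0],[0,0,0],[0,0,-0.04],[0,0,-0.09],[0,0,-0.09]],"twist":[0,0,0,0,0,0]}' 0.4
python3 - <<'E'
from p import *
plan([.5273,-.0015,.10],-.005)
E
```

```text
t: 8.78
tcp_pos: [0.3476, 0.3444, 0.1034]
ee_rot: [0.156, 3.133, 0.008]
wrist_force: [-1.0, 0.5, -0.8]
width: 0.0341
finger_force: 0.0
tcp [0.3476 0.3444 0.1034] tilt -0.9999733620592425 q6 -0.7146295524552115 
 shift [-0.2132 -0.3263  0.0026] twist -0.09470880560463613
```

```bash
python3 -m jog '{"translation":[[-0.213,-0.326,0.003],[-0.213,-0.326,0.003],[-0.213,-0.326,0.003],[-0.213,-0.326,0.003],[-0.213,-0.326,0.003],[-0.213,-0.326,0.003],[-0.213,-0.326,0.003],[-0.213,-0.326,0.003],[-0.213,-0.326,0.003]],"twist":[-0.095,-0.095,-0.095,-0.095,-0.095,-0.095,-0.095,-0.095,-0.095]}' 0.4
python3 - <<'E'
from p import *
c=snap('side')
P=cloud(c);hsv=cv2.cvtColor(c['frame'],cv2.COLOR_RGB2HSV)
m=(hsv[...,0]>100)&(hsv[...,0]<128)&(hsv[...,1]>100)&(abs(P[...,0]-.527)<.05)&(abs(P[...,1])<.06)&(P[...,2]>.016)&(P[...,2]<.05)
q=P[m];print('blue tab',len(q),np.percentile(q,3,axis=0),np.percentile(q,97,axis=0))
m=((hsv[...,0]>170)|(hsv[...,0]<8))&(hsv[...,1]>100)&(abs(P[...,0]-.35)<.1)&(abs(P[...,1]-.3)<.1)&(P[...,2]>.012)
q=P[m];print('red tab',len(q),np.percentile(q,3,axis=0),np.percentile(q,97,axis=0))
plan([.5273,-.0005,.008],-.005)
E
```

```text
t: 9.9
tcp_pos: [0.5239, -0.0019, 0.0965]
ee_rot: [-0.006, -3.14, -0.0]
wrist_force: [0.4, 0.6, 0.5]
width: 0.0343
finger_force: 0.0
blue tab 8 [ 0.5285 -0.0047  0.0347] [0.5394 0.004  0.0375]
red tab 110 [0.335  0.339  0.0156] [0.3618 0.3511 0.0374]
tcp [ 0.524  -0.0017  0.0967] tilt -0.9999990553789194 q6 -1.5939353428621752 
 shift [-0.0034  0.0012  0.0887] twist 0.0019795063905769794
```

```bash
python3 -m jog '{"translation":[[-0.003,0.001,0.04],[-0.003,0.001,0.075],[-0.003,0.001,0.088],[-0.003,0.001,0.088]],"twist":[0,0,0,0]}' 0.4
python3 -m jog '{"translation":[[0,0,0],[0,0,0],[0,0,0],[0,0,0],[0,0,0]],"twist":[0,0,0,0,0]}' 0
```

```text
t: 10.45
tcp_pos: [0.5274, -0.0013, 0.0086]
ee_rot: [-0.005, -3.14, -0.0]
wrist_force: [-0.1, -0.3, 0.2]
width: 0.034
finger_force: 0.0
t: 11.08
tcp_pos: [0.5288, -0.002, 0.0097]
ee_rot: [0.008, 3.14, 0.0]
wrist_force: [-0.7, 2.4, 6.6]
width: 0.0082
finger_force: 62.0
```

```bash
python3 -m jog '{"translation":[[0.005,0,0],[0.010,0,0],[0.015,0,0],[0.020,0,0],[0.025,0,0],[0.03,0,0],[0.035,0,0],[0.037,0,-0.01],[0.037,0,-0.03],[0.037,0,-0.055],[0.037,0,-0.055]],"twist":[0,0,0,0,0,0,0,0,0,0,0]}' 0
python3 - <<'E'
from p import *
c=snap('side');o=get_obs();print(o['tcp_pos'],o['width'],o['finger_force'])
th=-.1
T=np.array([.3719,.2944]);ex=np.array([np.cos(th),np.sin(th)]);ey=np.array([-ex[1],ex[0]])
plan([*(T-.031*ex-.045*ey),.064],th)
x,y=230,230;cv2.imwrite('pics/s5.png',cv2.resize(c['frame'][y-60:y+60,x-80:x+110,::-1],None,fx=4,fy=4,interpolation=cv2.INTER_CUBIC))
E
```

```text
t: 12.45
tcp_pos: [0.4923, -0.002, 0.0658]
ee_rot: [0.007, 3.138, -0.0]
wrist_force: [0.3, 0.3, -1.3]
width: 0.0081
finger_force: 61.1
[ 0.4915 -0.0019  0.0648] 0.00817231198259155 61.08288645744324
tcp [ 0.4915 -0.0019  0.0648] tilt -0.9999985845166549 q6 -1.5941244441043552 
 shift [0.1562 0.2539 0.0006] twist 0.09518758102386826
```

View pics/s5.png

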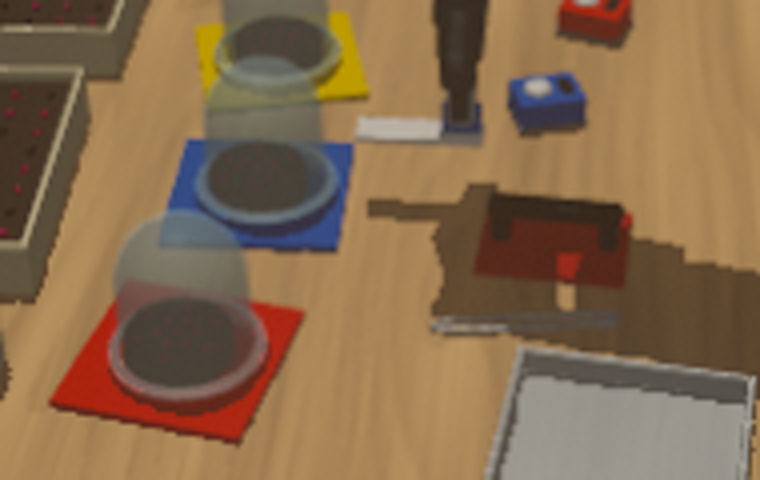

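The blue strip is held at (460,115) and all bells look flat. I'll carry it to the tray, a bit higher to clear the tamper.

```bash
python3 -m jog '{"translation":[[0,0.02,-0.03],[0.03,0.07,-0.03],[0.06,0.12,-0.03],[0.1,0.17,-0.03],[0.13,0.22,-0.03],[0.156,0.254,-0.02],[0.156,0.254,-0.01],[0.156,0.254,0],[0.156,0.254,0]],"twist":[0,0.05,0.095,0.095,0.095,0.095,0.095,0.095,0.095]}' 0
python3 -m jog '{"translation":[[0,0,0.03],[0,0,0.05],[0,0,0.054],[0,0,0.054]],"twist":[0,0,0,0]}' 0
```

```text
t: 13.62
tcp_pos: [0.3362, 0.2516, 0.063]
ee_rot: [-0.159, -3.136, 0.002]
wrist_force: [0.1, 0.1, -0.9]
width: 0.0086
finger_force: 61.1
t: 14.12
tcp_pos: [0.3369, 0.2523, 0.0102]
ee_rot: [-0.159, -3.137, 0.0]
wrist_force: [-0.3, -0.3, 0.5]
width: 0.0083
finger_force: 61.1
```

```bash
python3 -m jog '{"translation":[[0,0,0],[0,0,0],[0,0,0],[0,0,-0.04],[0,0,-0.09],[0,0,-0.12],[0,-0.06,-0.14],[0.0,-0.12,-0.14],[0,-0.18,-0.14],[0,-0.18,-0.14]],"twist":[0,0,0,0,0,0,0,0,0,0]}' 0.4
python3 - <<'E'
from p import *
c=snap('side');o=get_obs();print(o['tcp_pos'],o['q'])
cv2.imwrite('pics/s6.png',cv2.resize(c['frame'][100:370,150:420,::-1],None,fx=2.2,fy=2.2,interpolation=cv2.INTER_CUBIC))
c=snap('top');P=cloud(c);hsv=cv2.cvtColor(c['frame'],cv2.COLOR_RGB2HSV)
E
```

```text
t: 15.38
tcp_pos: [0.3173, 0.0705, 0.1501]
ee_rot: [-0.168, -3.137, 0.001]
wrist_force: [0.7, 0.3, 0.2]
width: 0.034
finger_force: 0.0
[0.3183 0.0722 0.1503] [ 0.1865  0.0948  2.2997  0.0001  0.7466 -1.2794]
```

View pics/s6.png

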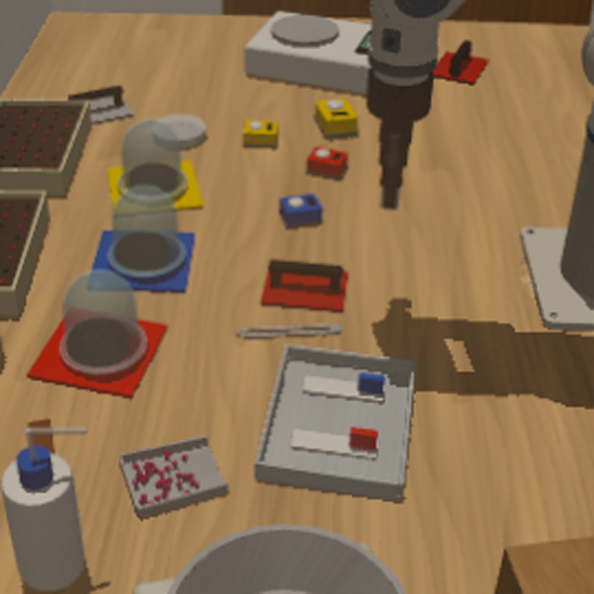

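Both strips lie inside the tray (tabs at (371,383) and (363,438)). Next I'll locate the crowns by sphere fit, plus the loggers.

```bash
cat > crown.py <<'E'
from m import *
from scipy.optimize import least_squares
def crowns(c,g={'red':(.6706,.1951),'blue':(.6465,-.001),'yellow':(.659,-.1915)}):
    P=cloud(c);out={}
    for k,v in g.items():
        q=P[(np.hypot(P[...,0]-v[0],P[...,1]-v[1])<.05)&(P[...,2]>.085)&(P[...,2]<.14)]
        if len(q)<15: out[k]=(len(q),);continue
        f=lambda s:np.linalg.norm(q-s,axis=1)-.046
        s=least_squares(f,[*v,.074],loss='soft_l1',f_scale=.002);out[k]=(len(q),s.x,np.std(f(s.x)))
    return out
E
python3 - <<'E'
from crown import *; from p import plan
for n in('top','side'):
    c=load(n);print(n)
    for k,v in crowns(c).items():print(k,*v)
c=load('top');s=2/3
# ring/flange check: ellipse of bed/flange by plate corners
hsv=cv2.cvtColor(c['frame'],cv2.COLOR_RGB2HSV)
for n,p,h in [('lr',(517,341),RED),('lb',(440,320),BLUE),('ly',(563,280),YEL)]:
    print(n,*rect(c,(p[0]*s,p[1]*s),h,22,(.015,.05),.028))
for n,(x,y),h in [('pr',(265,192),RED),('pb',(370,204),BLUE),('py',(472,197),YEL)]:
    print(n,*rect(c,(x*s,y*s),h,60,(-.01,.012),.006))
cv2.imwrite('pics/t3.png',cv2.resize(c['frame'][90:170,140:350,::-1],None,fx=3.8,fy=3.8,interpolation=cv2.INTER_CUBIC))
E
```

```text
top
red 861 [0.6669 0.1965 0.073 ] 0.0019012631352765177
blue 872 [ 0.6419 -0.0007  0.0731] 0.001808818113715163
yellow 861 [ 0.6623 -0.1895  0.073 ] 0.0019887057043178878
side
red 634 [0.6669 0.198  0.0747] 0.0017923630973253832
blue 457 [0.6416 0.0012 0.0741] 0.0019995742011762714
yellow 358 [ 0.661  -0.1887  0.0741] 0.0024466331097754966
lr [ 0.3906 -0.2658] (np.float64(58.70655900676032), np.float64(48.90161973674079)) -0.32284836104758086 0.027085188492124934
lb [ 0.4289 -0.1252] (np.float64(56.384568208417456), np.float64(44.696423524579565)) 0.28847787033512723 0.027230061869274902
ly [ 0.5027 -0.3521] (np.float64(58.438521780072584), np.float64(47.27875081449641)) -0.026203241439453136 0.026588419431053945
pr [0.6721 0.1959] (np.float64(140.98589537385396), np.float64(139.92177794221334)) -0.18472737269420178 0.005091468592832493
pb [0.6471 0.0013] (np.float64(136.1658412518541), np.float64(135.89629474306503)) 0.022667687032912786 0.005158680878471933
py [ 0.6601 -0.1903] (np.float64(140.1924318795073), np.float64(140.04121727989792)) -1.311782622140727 0.004994890409786956
```

View pics/t3.png

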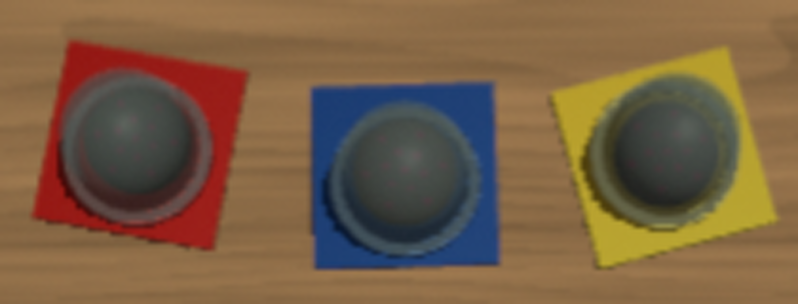

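```bash
python3 - <<'E'
from crown import *; from p import plan
c=load('top');s=2/3
for n,p,h in [('lr',(517,341),RED),('lb',(440,320),BLUE),('ly',(563,280),YEL)]:
    for z0 in(.022,.025):print(n,*rect(c,(p[0]*s,p[1]*s),h,22,(z0,.05),.028))
d=load('side')
for y in(.089,.096,.102):
    for z in(.14,.15,.16,.17,.18):print(y,z,proj(d,[.318,y,z])[0],end=' ')
    print('obs 327.3 194.1')
for y in(.24,.252):
    for z in(.09,.1,.11,.12,.13):print(y,z,proj(d,[.553,y,z])[0],end=' ')
    print('obs 233 240.6, tcp .1003')
plan([.3906,-.267,.10],-.315)
E
```

```text
lr [ 0.3908 -0.2665] (np.float64(57.73503572184821), np.float64(47.47743303019782)) -0.3288868125032265 0.027379576489937607
lr [ 0.3908 -0.2665] (np.float64(57.73503572184821), np.float64(47.47743303019782)) -0.3288868125032265 0.027944252404547343
lb [ 0.4292 -0.1252] (np.float64(56.54562971341398), np.float64(44.01835844266203)) 0.3097818607647297 0.027410704484003956
lb [ 0.429  -0.1258] (np.float64(56.30212614285734), np.float64(43.58812544095304)) 0.28141486751861444 0.02803914781333905
ly [ 0.5027 -0.3535] (np.float64(58.39881459623469), np.float64(44.4974130764593)) -0.026570890827938575 0.02698728697225139
ly [ 0.5028 -0.3535] (np.float64(58.33385481335261), np.float64(44.48543180920222)) -0.026570890827938575 0.027628485003506675
0.089 0.14 [326.3021 201.6058] 0.089 0.15 [326.5742 198.5632] 0.089 0.16 [326.848  195.4945] 0.089 0.17 [327.1234 192.3993] 0.089 0.18 [327.4004 189.2775] obs 327.3 194.1
0.096 0.14 [326.4136 203.0469] 0.096 0.15 [326.6877 199.9965] 0.096 0.16 [326.9635 196.9198] 0.096 0.17 [327.241  193.8164] 0.096 0.18 [327.5202 190.6861] obs 327.3 194.1
0.102 0.14 [326.5098 204.2926] 0.102 0.15 [326.7857 201.2356] 0.102 0.16 [327.0633 198.152 ] 0.102 0.17 [327.3426 195.0416] 0.102 0.18 [327.6237 191.904 ] obs 327.3 194.1
0.24 0.09 [234.8852 247.1418] 0.24 0.1 [234.7568 244.1099] 0.24 0.11 [234.6274 241.0488] 0.24 0.12 [234.4968 237.9584] 0.24 0.13 [234.3651 234.8382] obs 233 240.6, tcp .1003
0.252 0.09 [234.3233 250.1622] 0.252 0.1 [234.1911 247.1198] 0.252 0.11 [234.0577 244.0479] 0.252 0.12 [233.9232 240.9463] 0.252 0.13 [233.7876 237.8144] obs 233 240.6, tcp .1003
tcp [0.3187 0.0733 0.1503] tilt -0.9999995614735149 q6 -1.2789624256323082 
 shift [-0.1063 -0.3312  0.0502] twist 0.2124742114124345
```

```bash
python3 -m jog '{"translation":[[-0.106,-0.331,0.05],[-0.106,-0.331,0.05],[-0.106,-0.331,0.05],[-0.106,-0.331,0.05],[-0.106,-0.331,0.05],[-0.106,-0.331,0.05],[-0.106,-0.331,0.05],[-0.106,-0.331,0.05],[-0.106,-0.331,0.05]],"twist":[0.21,0.21,0.21,0.21,0.21,0.21,0.21,0.21,0.21]}' 1
python3 - <<'E'
from p import *
plan([.3908,-.267,-.008],-.322)
E
```

```text
t: 16.6
tcp_pos: [0.391, -0.2644, 0.1]
ee_rot: [-0.481, -3.104, -0.001]
wrist_force: [0.5, 0.3, -1.1]
width: 0.0857
finger_force: 0.0
tcp [ 0.391  -0.2644  0.1   ] tilt -0.9999997179778337 q6 -1.8833697364842485 
 shift [-0.0007 -0.0025  0.108 ] twist 0.0145680804355095
```

```bash
python3 -m jog '{"translation":[[-0.0007,-0.0025,0.05],[-0.0007,-0.0025,0.09],[-0.0007,-0.0025,0.102],[-0.0007,-0.0025,0.108],[-0.0007,-0.0025,0.108]],"twist":[0.015,0.015,0.015,0.015,0.015]}' 1
python3 -m jog '{"translation":[[0,0,0],[0,0,0],[0,0,0],[0,0,0],[0,0,0],[0,0,0]],"twist":[0,0,0,0,0,0]}' 0
python3 -m jog '{"translation":[[0,0,-0.03],[0,0,-0.06],[0,0,-0.12],[0,0,-0.15],[0,0,-0.15]],"twist":[0,0,0,0,0]}' 0
python3 - <<'E'
from p import *
plan([.667,.197,.15])
E
```

```text
t: 17.23
tcp_pos: [0.3914, -0.2689, -0.0072]
ee_rot: [0.507, 3.099, -0.001]
wrist_force: [-0.9, 0.3, 0.0]
width: 0.0854
finger_force: 0.0
t: 17.98
tcp_pos: [0.3912, -0.2691, -0.0071]
ee_rot: [0.508, 3.099, -0.001]
wrist_force: [-0.8, 1.0, 9.7]
width: 0.0428
finger_force: 61.0
t: 18.6
tcp_pos: [0.3921, -0.2698, 0.1444]
ee_rot: [0.507, 3.095, -0.004]
wrist_force: [-0.8, -0.3, -1.3]
width: 0.0429
finger_force: 61.9
tcp [ 0.3921 -0.2698  0.1444] tilt -0.9999845264890155 q6 -1.8735267523667605 
 shift [-0.1115  0.5301 -0.0058] twist 0
```

```bash
python3 -m jog '{"translation":[[-0.11,0.53,-0.005],[-0.11,0.53,-0.005],[-0.11,0.53,-0.005],[-0.11,0.53,-0.005],[-0.11,0.53,-0.005],[-0.11,0.53,-0.005],[-0.11,0.53,-0.005],[-0.11,0.53,-0.005],[-0.11,0.53,-0.005],[-0.11,0.53,-0.005],[-0.11,0.53,-0.005],[-0.11,0.53,-0.005]],"twist":[0,0,0,0,0,0,0,0,0,0,0,0]}' 0
python3 - <<'E'
from crown import *; from p import plan
c=snap('side');print(crowns(c,{'red':(.667,.197)}))
P=cloud(c);hsv=cv2.cvtColor(c['frame'],cv2.COLOR_RGB2HSV);o=get_obs()
m=((hsv[...,0]>170)|(hsv[...,0]<8))&(hsv[...,1]>100)&(P[...,2]>.13)&(np.hypot(P[...,0]-.667,P[...,1]-.197)<.06)
q=P[m];print(len(q),np.percentile(q,2,axis=0),np.percentile(q,98,axis=0))
# logger corners predicted
R=Rn.from_rotvec(o['ee_rot']).as_matrix() if 0 else None
plan([.667,.197,.117])
x,y=proj(c,[.667,.197,.12])[0].astype(int);f=cv2.resize(c['frame'][y-50:y+50,x-60:x+60,::-1],None,fx=5,fy=5,interpolation=cv2.INTER_CUBIC)
for k in(.12,.145): 
    u=(proj(c,[.667,.197,k])[0]-[x-60,y-50])*5;cv2.circle(f,tuple(int(v) for v in u),3,(0,255,0),-1)
cv2.imwrite('pics/s7.png',f)
E
```

```text
t: 20.1
tcp_pos: [0.6633, 0.197, 0.1462]
ee_rot: [-0.51, -3.098, 0.001]
wrist_force: [0.7, -0.2, -1.0]
width: 0.0428
finger_force: 61.9
{'red': (632, array([0.6668, 0.1979, 0.0746]), np.float64(0.001889237507728243))}
230 [0.6311 0.1762 0.1611] [0.6924 0.2296 0.2084]
tcp [0.6635 0.197  0.1466] tilt -0.9999992583448091 q6 -0.9730864991734796 
 shift [-0.0033  0.0011  0.0296] twist 0
```

View pics/s7.png

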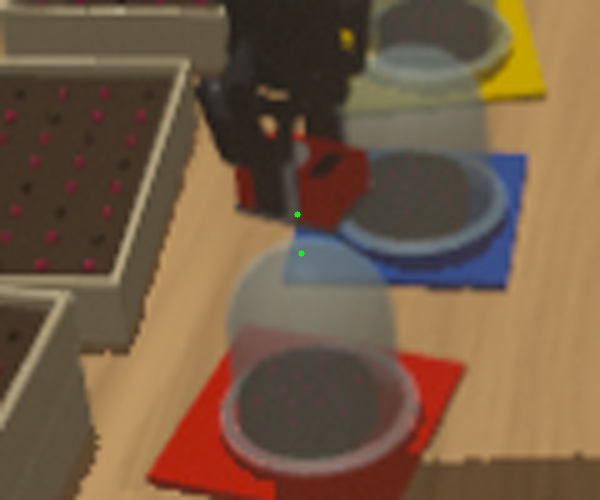

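The held logger hangs level above the red crown (crown dot (301,253), logger bottom ~(300,225)). I'll correct 3 mm and lower.

```bash
python3 -m jog '{"translation":[[-0.003,0.001,0.01],[-0.003,0.001,0.02],[-0.003,0.001,0.026],[-0.003,0.001,0.028],[-0.003,0.001,0.03],[-0.003,0.001,0.03]],"twist":[0,0,0,0,0,0]}' 0
python3 -m jog '{"translation":[[0,0,0.001],[0,0,0.002],[0,0,0.002]],"twist":[0,0,0]}' 0
```

```text
t: 20.9
tcp_pos: [0.6674, 0.1985, 0.1171]
ee_rot: [0.508, 3.1, 0.0]
wrist_force: [0.1, -0.2, -2.4]
width: 0.0428
finger_force: 62.0
t: 21.28
tcp_pos: [0.6673, 0.1984, 0.115]
ee_rot: [-0.508, -3.1, 0.0]
wrist_force: [0.2, -0.1, -2.2]
width: 0.0428
finger_force: 62.0
```

```bash
python3 -m jog '{"translation":[[0,-0.001,0.001],[0,-0.001,0.002],[0,-0.001,0.002]],"twist":[0,0,0]}' 0
python3 - <<'E'
from crown import *
c=snap('side');print(crowns(c,{'red':(.667,.197)}))
P=cloud(c);hsv=cv2.cvtColor(c['frame'],cv2.COLOR_RGB2HSV)
m=((hsv[...,0]>170)|(hsv[...,0]<8))&(hsv[...,1]>100)&(P[...,2]>.10)&(np.hypot(P[...,0]-.667,P[...,1]-.197)<.06)
q=P[m];print(len(q),np.percentile(q,[1,3,50,97],axis=0))
E
```

```text
t: 21.65
tcp_pos: [0.6671, 0.1974, 0.113]
ee_rot: [0.508, 3.1, -0.0]
wrist_force: [0.7, -0.2, -1.3]
width: 0.0426
finger_force: 62.1
{'red': (621, array([0.6667, 0.1936, 0.0824]), np.float64(0.006839512427862055))}
226 [[0.6348 0.1757 0.1274]
 [0.6358 0.1797 0.1287]
 [0.6531 0.2121 0.1462]
 [0.6954 0.2287 0.1535]]
```

```bash
python3 -m jog '{"translation":[[0,0,0.001],[0,0,0.001]],"twist":[0,0]}' 0
python3 -m jog '{"translation":[[0,0,0.001],[0,0,0.001]],"twist":[0,0]}' 0
```

```text
t: 21.95
tcp_pos: [0.6671, 0.1974, 0.1128]
ee_rot: [0.508, 3.1, 0.0]
wrist_force: [-1.8, -1.6, 4.8]
width: 0.0427
finger_force: 62.9
t: 22.2
tcp_pos: [0.6672, 0.1974, 0.1128]
ee_rot: [0.508, 3.1, 0.0]
wrist_force: [-5.4, -1.1, 10.0]
width: 0.043
finger_force: 63.6
```

```bash
python3 -m jog '{"translation":[[0,0,-0.0015],[0,0,-0.0015]],"twist":[0,0]}' 0
python3 -m jog '{"translation":[[0,0,0],[0,0,0],[0,0,0],[0,0,0],[0,0,0]],"twist":[0,0,0,0,0]}' 1
python3 - <<'E'
from crown import *; from p import plan
c=snap('side')
P=cloud(c);hsv=cv2.cvtColor(c['frame'],cv2.COLOR_RGB2HSV)
m=((hsv[...,0]>170)|(hsv[...,0]<8))&(hsv[...,1]>100)&(P[...,2]>.10)&(np.hypot(P[...,0]-.667,P[...,1]-.197)<.06)
q=P[m];print(len(q),np.percentile(q,[1,3,50,97],axis=0))
x,y=proj(c,[.667,.197,.12])[0].astype(int);f=cv2.resize(c['frame'][y-50:y+50,x-60:x+60,::-1],None,fx=5,fy=5,interpolation=cv2.INTER_CUBIC)
cv2.imwrite('pics/s8.png',f)
E
```

```text
t: 22.45
tcp_pos: [0.6673, 0.1975, 0.1129]
ee_rot: [0.508, 3.1, 0.0]
wrist_force: [-0.8, 0.1, 4.1]
width: 0.0428
finger_force: 62.4
t: 23.08
tcp_pos: [0.667, 0.1974, 0.1125]
ee_rot: [-0.508, -3.1, 0.0]
wrist_force: [0.2, -0.2, 0.0]
width: 0.0855
finger_force: 0.0
241 [[0.635  0.1772 0.1271]
 [0.6366 0.181  0.1284]
 [0.6549 0.2156 0.1466]
 [0.6759 0.2389 0.1653]]
```

View pics/s8.png

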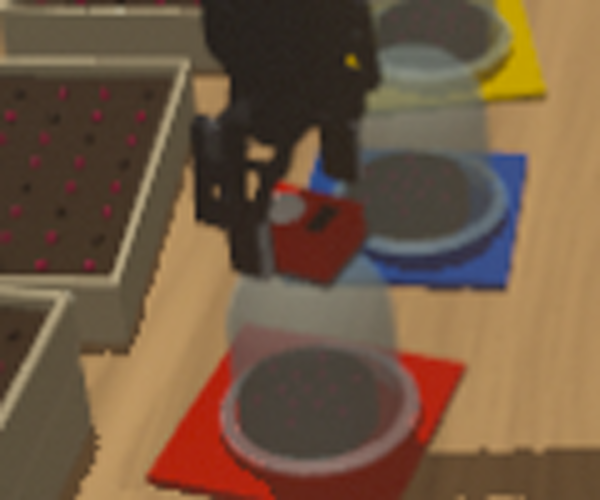

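The red logger rests level on the crown at (320,235) with the fingers clear. I've used up my pictures, so I'll work from numbers now.

```bash
python3 -m jog '{"translation":[[0,0,-0.03],[0,0,-0.07],[0,0,-0.1],[0,0,-0.1]],"twist":[0,0,0,0]}' 1
cat > lg.py <<'E'
from crown import *; from p import plan
HUE={'red':RED,'blue':BLUE,'yellow':YEL}
C={'red':(.667,.197),'blue':(.6417,0.0),'yellow':(.6617,-.189)}
def onbell(c,k):
    """top-face centre, tilt of the logger seated on the bell k (top camera)"""
    P=cloud(c);m=(P[...,2]>.138)&(P[...,2]<.17)&(np.hypot(P[...,0]-C[k][0],P[...,1]-C[k][1])<.05)
    q=P[m]
    if len(q)<20:return len(q)
    z=q[:,2];q=q[abs(z-np.median(z))<.012]
    a=np.linalg.lstsq(np.c_[q[:,:2]-q[:,:2].mean(0),np.ones(len(q))],q[:,2],rcond=None)[0]
    v,u=np.where(m);(x,y),s,_=cv2.minAreaRect((q[:,:2]*1000).astype(np.float32))
    return len(q),(round(x/1e3,4),round(y/1e3,4)),s,'tilt',round(float(np.hypot(*a[:2])),3),a[:2],'z',round(float(a[2]),4)
E
python3 - <<'E'
from lg import *
plan([.429,-.1255,.15],.295)
E
```

```text
t: 23.62
tcp_pos: [0.6688, 0.1979, 0.2157]
ee_rot: [0.507, 3.095, 0.004]
wrist_force: [-1.3, 0.0, -0.4]
width: 0.0855
finger_force: 0.0
tcp [0.6688 0.1979 0.2157] tilt -0.9999838926692494 q6 -0.9753133062126909 
 shift [ 0.1243 -0.3832  0.0639] twist -0.61981567225987
```

```bash
python3 -m jog '{"translation":[[0.124,-0.383,0.064],[0.124,-0.383,0.064],[0.124,-0.383,0.064],[0.124,-0.383,0.064],[0.124,-0.383,0.064],[0.124,-0.383,0.064],[0.124,-0.383,0.064],[0.124,-0.383,0.064],[0.124,-0.383,0.064],[0.124,-0.383,0.064]],"twist":[-0.62,-0.62,-0.62,-0.62,-0.62,-0.62,-0.62,-0.62,-0.62,-0.62]}' 1
python3 - <<'E'
from lg import *
c=snap('top');print(onbell(c,'red'));print(crowns(c))
plan([.429,-.1255,-.008],.295)
s=2/3
print(rect(c,(440*s,320*s),BLUE,22,(.022,.05),.028)) if 1 else 0
E
```

```text
t: 24.88
tcp_pos: [0.428, -0.1253, 0.1484]
ee_rot: [-0.464, 3.107, -0.0]
wrist_force: [0.2, 0.8, -0.5]
width: 0.0854
finger_force: 0.0
(392, (0.6676, 0.1977), (45.67267608642578, 56.902408599853516), 'tilt', 0.016, array([ 0.0092, -0.0134]), 'z', 0.1472)
{'red': (498, array([0.6677, 0.1972, 0.0758]), np.float64(0.006262557036223474)), 'blue': (872, array([ 0.642 , -0.0009,  0.073 ]), np.float64(0.0018015071984598177)), 'yellow': (863, array([ 0.662 , -0.1896,  0.0732]), np.float64(0.0018963912723609481))}
tcp [ 0.4279 -0.1253  0.1485] tilt -0.9999999677096277 q6 -2.179072167977758 
 shift [-0.0009 -0.0005  0.1565] twist 0.0016508347454418093Traceback (most recent call last):
  File "<stdin>", line 5, in <module>
  File "m.py", line 11, in rect
    k=1+np.argmax(s[1:,4]); v,u=np.where((l==k)); z=np.median(P[(l==k)&m][:,2])
        ~~~~~~~~~^^^^^^^^^
    return _wrapfunc(a, 'argmax', axis=axis, out=out, **kwds)
    return bound(*args, **kwds)
ValueError: attempt to get argmax of an empty sequence
```

```bash
python3 -m jog '{"translation":[[-0.001,-0.0005,0.06],[-0.001,-0.0005,0.11],[-0.001,-0.0005,0.14],[-0.001,-0.0005,0.15],[-0.001,-0.0005,0.156],[-0.001,-0.0005,0.156]],"twist":[0,0,0,0,0,0]}' 1
python3 -m jog '{"translation":[[0,0,0],[0,0,0],[0,0,0],[0,0,0],[0,0,0],[0,0,0]],"twist":[0,0,0,0,0,0]}' 0
python3 -m jog '{"translation":[[0,0,-0.03],[0,0,-0.06],[0,0,-0.12],[0,0,-0.15],[0,0,-0.155],[0,0,-0.155]],"twist":[0,0,0,0,0,0]}' 0
python3 - <<'E'
from p import *
plan([.642,-.0005,.145])
E
```

```text
t: 25.68
tcp_pos: [0.4291, -0.1262, -0.0069]
ee_rot: [-0.462, 3.106, -0.001]
wrist_force: [0.2, 0.2, -0.3]
width: 0.0855
finger_force: 0.0
t: 26.42
tcp_pos: [0.4288, -0.1263, -0.0066]
ee_rot: [-0.462, 3.106, -0.001]
wrist_force: [-2.0, 0.1, 8.6]
width: 0.0427
finger_force: 60.9
t: 27.18
tcp_pos: [0.428, -0.1261, 0.1472]
ee_rot: [0.462, -3.107, -0.0]
wrist_force: [0.3, -0.3, -1.2]
width: 0.0427
finger_force: 61.8
tcp [ 0.428  -0.1261  0.1472] tilt -0.9999999780157312 q6 -2.1790202288596245 
 shift [-0.2413  0.0579  0.0022] twist 0
```

```bash
python3 -m jog '{"translation":[[-0.241,0.058,0.002],[-0.241,0.058,0.002],[-0.241,0.058,0.002],[-0.241,0.058,0.002],[-0.241,0.058,0.002],[-0.241,0.058,0.002],[-0.241,0.058,0.002]],"twist":[0,0,0,0,0,0,0]}' 0
python3 - <<'E'
from p import *
plan([.642,-.0005,.1145])
E
```

```text
t: 28.05
tcp_pos: [0.6404, -0.0012, 0.1443]
ee_rot: [0.46, -3.105, -0.001]
wrist_force: [0.6, -0.7, -0.9]
width: 0.0428
finger_force: 61.8
tcp [ 0.6404 -0.0012  0.1443] tilt -0.9999961171696575 q6 -1.8855282781266431 
 shift [-0.0018  0.0002  0.0298] twist 0
```

```bash
python3 -m jog '{"translation":[[-0.002,0,0.01],[-0.002,0,0.02],[-0.002,0,0.026],[-0.002,0,0.029],[-0.002,0,0.029]],"twist":[0,0,0,0,0]}' 0
python3 -m jog '{"translation":[[0,0,0.001],[0,0,0.001],[0,0,0.001]],"twist":[0,0,0]}' 0
```

```text
t: 28.68
tcp_pos: [0.6439, 0.0, 0.1163]
ee_rot: [0.462, -3.107, -0.0]
wrist_force: [-0.1, -0.3, -1.0]
width: 0.0428
finger_force: 61.8
t: 29.05
tcp_pos: [0.6441, 0.0, 0.1157]
ee_rot: [-0.462, 3.107, -0.0]
wrist_force: [-0.6, 0.2, -1.4]
width: 0.0425
finger_force: 61.8
```

```bash
python3 -m jog '{"translation":[[0.002,0,0.001],[0.002,0,0.002],[0.002,0,0.002]],"twist":[0,0,0]}' 0
python3 -m jog '{"translation":[[0,0,0.0008],[0,0,0.0008]],"twist":[0,0]}' 0
```

```text
t: 29.42
tcp_pos: [0.642, -0.0006, 0.1135]
ee_rot: [0.462, -3.107, -0.0]
wrist_force: [0.7, -0.5, -1.3]
width: 0.0429
finger_force: 61.9
t: 29.68
tcp_pos: [0.6422, -0.0006, 0.1133]
ee_rot: [-0.462, 3.107, -0.0]
wrist_force: [-2.9, -0.8, 4.9]
width: 0.0432
finger_force: 62.6
```

Contact. Relax slightly, release, rise.

```bash
python3 -m jog '{"translation":[[0,0,-0.0005],[0,0,-0.0005]],"twist":[0,0]}' 0
python3 -m jog '{"translation":[[0,0,0],[0,0,0],[0,0,0],[0,0,0],[0,0,0]],"twist":[0,0,0,0,0]}' 1
python3 -m jog '{"translation":[[0,0,-0.03],[0,0,-0.07],[0,0,-0.1],[0,0,-0.1]],"twist":[0,0,0,0]}' 1
python3 - <<'E'
from p import *
plan([.5028,-.3535,.15],-.027)
E
```

```text
t: 29.92
tcp_pos: [0.6421, -0.0005, 0.1133]
ee_rot: [-0.462, 3.107, -0.0]
wrist_force: [-1.9, -0.2, 3.6]
width: 0.0429
finger_force: 62.2
t: 30.55
tcp_pos: [0.6421, -0.0005, 0.1132]
ee_rot: [0.462, -3.107, 0.0]
wrist_force: [-0.3, -0.2, -0.0]
width: 0.0853
finger_force: 0.0
t: 31.05
tcp_pos: [0.6439, -0.0005, 0.2162]
ee_rot: [-0.461, 3.102, -0.001]
wrist_force: [-0.3, 0.7, -0.8]
width: 0.0855
finger_force: 0.0
tcp [ 0.6439 -0.0005  0.2162] tilt -0.9999850095374765 q6 -1.8853658352053393 
 shift [ 0.238  -0.2965  0.0654] twist 0.3222516684016803
```

```bash
python3 -m jog '{"translation":[[0.238,-0.2965,0.065],[0.238,-0.2965,0.065],[0.238,-0.2965,0.065],[0.238,-0.2965,0.065],[0.238,-0.2965,0.065],[0.238,-0.2965,0.065],[0.238,-0.2965,0.065],[0.238,-0.2965,0.065],[0.238,-0.2965,0.065],[0.238,-0.2965,0.065]],"twist":[0.322,0.322,0.322,0.322,0.322,0.322,0.322,0.322,0.322,0.322]}' 1
python3 - <<'E'
from lg import *
c=snap('top');print(onbell(c,'red'));print(onbell(c,'blue'));print(crowns(c,{'yellow':C['yellow']}))
plan([.5028,-.3535,-.008],-.027)
E
```

```text
t: 32.3
tcp_pos: [0.5014, -0.3521, 0.1484]
ee_rot: [0.039, 3.141, -0.0]
wrist_force: [0.2, 0.1, 0.3]
width: 0.0858
finger_force: 0.0
(398, (0.6674, 0.1974), (46.17700958251953, 56.57921600341797), 'tilt', 0.022, array([ 0.0111, -0.0193]), 'z', 0.1472)
(389, (0.6433, -0.0013), (57.634246826171875, 43.877437591552734), 'tilt', 0.033, array([0.0065, 0.0319]), 'z', 0.1475)
{'yellow': (864, array([ 0.6622, -0.1894,  0.0732]), np.float64(0.0017665214663801034))}
tcp [ 0.5014 -0.3523  0.1485] tilt -0.9999999540485782 q6 -2.177872693787368 
 shift [-0.0014 -0.0012  0.1565] twist 0.0020727255366566055
```

```bash
python3 -m jog '{"translation":[[-0.0014,-0.001,0.06],[-0.0014,-0.001,0.11],[-0.0014,-0.001,0.14],[-0.0014,-0.001,0.15],[-0.0014,-0.001,0.156],[-0.0014,-0.001,0.156]],"twist":[0,0,0,0,0,0]}' 1
python3 -m jog '{"translation":[[0,0,0],[0,0,0],[0,0,0],[0,0,0],[0,0,0],[0,0,0]],"twist":[0,0,0,0,0,0]}' 0
python3 -m jog '{"translation":[[0,0,-0.03],[0,0,-0.06],[0,0,-0.12],[0,0,-0.15],[0,0,-0.155],[0,0,-0.155]],"twist":[0,0,0,0,0,0]}' 0
python3 - <<'E'
from p import *
plan([.662,-.189,.145])
E
```

```text
t: 33.1
tcp_pos: [0.5027, -0.3548, -0.0069]
ee_rot: [0.042, 3.14, -0.001]
wrist_force: [-0.1, -0.4, 0.6]
width: 0.0856
finger_force: 0.0
t: 33.85
tcp_pos: [0.5026, -0.355, -0.0067]
ee_rot: [0.042, 3.14, -0.001]
wrist_force: [-0.6, 0.7, 5.9]
width: 0.0426
finger_force: 61.8
t: 34.6
tcp_pos: [0.5015, -0.3542, 0.1466]
ee_rot: [-0.042, -3.141, -0.001]
wrist_force: [0.3, 0.0, -1.8]
width: 0.0426
finger_force: 61.4
tcp [ 0.5015 -0.3542  0.1466] tilt -0.9999996630027999 q6 -2.1781656082347767 
 shift [-0.156   0.1694  0.0016] twist 0
```

```bash
python3 -m jog '{"translation":[[-0.156,0.1695,0.002],[-0.156,0.1695,0.002],[-0.156,0.1695,0.002],[-0.156,0.1695,0.002],[-0.156,0.1695,0.002],[-0.156,0.1695,0.002],[-0.156,0.1695,0.002]],"twist":[0,0,0,0,0,0,0]}' 0
python3 -m jog '{"translation":[[0,0,0.01],[0,0,0.02],[0,0,0.026],[0,0,0.028],[0,0,0.028]],"twist":[0,0,0,0,0]}' 0
python3 - <<'E'
from p import *
plan([.662,-.1893,.1135])
E
```

```text
t: 35.48
tcp_pos: [0.6612, -0.1902, 0.1443]
ee_rot: [-0.044, -3.139, -0.001]
wrist_force: [0.5, -0.3, -1.5]
width: 0.0433
finger_force: 61.3
t: 36.1
tcp_pos: [0.6626, -0.1892, 0.1171]
ee_rot: [-0.042, -3.141, -0.0]
wrist_force: [0.1, 0.0, -1.9]
width: 0.043
finger_force: 61.3
tcp [ 0.6626 -0.1892  0.1171] tilt -0.9999999969287775 q6 -1.8395010362133046 
 shift [ 0.0006 -0.0001  0.0036] twist 0
```

```bash
python3 -m jog '{"translation":[[0,0,0.001],[0,0,0.002],[0,0,0.003],[0,0,0.003]],"twist":[0,0,0,0]}' 0
python3 -m jog '{"translation":[[0,0,0.001],[0,0,0.001]],"twist":[0,0]}' 0
```

```text
t: 36.6
tcp_pos: [0.6625, -0.1892, 0.1142]
ee_rot: [-0.042, -3.141, -0.0]
wrist_force: [0.1, 0.8, -1.1]
width: 0.0426
finger_force: 61.3
t: 36.85
tcp_pos: [0.6626, -0.1893, 0.1133]
ee_rot: [0.042, 3.141, -0.0]
wrist_force: [0.0, -0.2, 0.2]
width: 0.0427
finger_force: 61.6
```

Just in contact. Release and rise.

```bash
python3 -m jog '{"translation":[[0,0,0],[0,0,0],[0,0,0],[0,0,0],[0,0,0]],"twist":[0,0,0,0,0]}' 1
python3 -m jog '{"translation":[[0,0,-0.03],[0,0,-0.07],[0,0,-0.1],[0.06,0,-0.12],[0.12,0,-0.12],[0.18,0,-0.12],[0.24,0,-0.12],[0.24,0,-0.12],[0.24,0,-0.12],[0.24,0,-0.12]],"twist":[0,0,0,0,0,0,0,0,0,0]}' 1
python3 - <<'E'
from lg import *
c=snap('top')
for k in C:print(k,onbell(c,k))
P=cloud(c);hsv=cv2.cvtColor(c['frame'],cv2.COLOR_RGB2HSV);H=hsv[...,0]
for n,m in(('red',(H>170)|(H<8)),('blue',(H>100)&(H<128))):
    q=P[m&(hsv[...,1]>100)&(abs(P[...,0]-.36)<.1)&(abs(P[...,1]-.295)<.1)];print('strip',n,len(q),np.median(q,0))
d=snap('side');
for k,v in C.items():
    Q=cloud(d);q=Q[(np.hypot(Q[...,0]-v[0],Q[...,1]-v[1])<.055)&(Q[...,2]>.05)&(Q[...,2]<.11)];f=lambda s:np.hypot(*(q[q[:,2]<.074][:,:2]-s).T)-.046
    print(k,least_squares(f,v,loss='soft_l1',f_scale=.002).x)
print(get_obs()['tcp_pos'])
E
```

```text
t: 37.48
tcp_pos: [0.6625, -0.1892, 0.1132]
ee_rot: [0.042, 3.141, -0.0]
wrist_force: [0.7, 0.2, 0.9]
width: 0.0853
finger_force: 0.0
t: 38.72
tcp_pos: [0.424, -0.1831, 0.2335]
ee_rot: [0.041, 3.14, -0.001]
wrist_force: [1.0, -0.2, -0.1]
width: 0.0851
finger_force: 0.0
red (398, (0.6675, 0.1979), (45.14059066772461, 56.47077178955078), 'tilt', 0.02, array([ 0.0189, -0.0056]), 'z', 0.1472)
blue (392, (0.6428, -0.0013), (57.53944396972656, 44.054832458496094), 'tilt', 0.021, array([0.008 , 0.0192]), 'z', 0.1473)
yellow (387, (0.6651, -0.1864), (42.342864990234375, 57.48760986328125), 'tilt', 0.042, array([-0.0249, -0.0342]), 'z', 0.1471)
strip red 49 [0.3169 0.3177 0.0325]
strip blue 35 [0.3356 0.2509 0.0322]
red [0.6665 0.1971]
blue [0.6414 0.0013]
yellow [ 0.661  -0.1899]
[ 0.4237 -0.1829  0.2332]
```

All three loggers sit well. The red strip has shifted from (0.346,0.345) to (0.317,0.318), so it was knocked. I'll check its pose.

```bash
python3 - <<'E'
from lg import *
T=np.array([.3719,.2944]);th=-.1;M=np.array([[np.cos(th),np.sin(th)],[-np.sin(th),np.cos(th)]])
for n in('top','side'):
    c=load(n);P=cloud(c);hsv=cv2.cvtColor(c['frame'],cv2.COLOR_RGB2HSV);H=hsv[...,0]
    L=(P[...,:2]-T)@M.T
    inside=(abs(L[...,0])<.09)&(abs(L[...,1])<.11)
    for k,m in(('red',(H>170)|(H<8)),('blue',(H>100)&(H<128))):
        m=m&(hsv[...,1]>100)&inside
        l=L[m];z=P[m][:,2];(x,y),s,a=cv2.minAreaRect((l*1000).astype(np.float32));print(n,k,'tab tray-frame',x,y,s,a,'z',np.percentile(z,[2,50,98]))
    # white blade
    m=inside&(hsv[...,1]<40)&(hsv[...,2]>(np.percentile(hsv[...,2][inside],85)))
    nn,l,st,_=cv2.connectedComponentsWithStats(m.astype(np.uint8))
    for i in range(1,nn):
        if st[i,4]>40:
            q=L[l==i];z=P[l==i][:,2];r=cv2.minAreaRect((q*1000).astype(np.float32))
            A=np.c_[q-q.mean(0),np.ones(len(q))];a=np.linalg.lstsq(A,z,rcond=None)[0];print('  white',len(q),np.round(r[0]),np.round(r[1]),round(r[2]),'slope',a[:2],'z',a[2])
E
```

```text
top red tab tray-frame -57.16142272949219 20.437667846679688 (15.519057273864746, 33.52674102783203) 84.18738555908203 z [0.0113 0.0325 0.0384]
top blue tab tray-frame -31.67953109741211 -46.41716766357422 (27.37268829345703, 8.11699104309082) 2.621473550796509 z [0.0237 0.0322 0.0378]
  white 259 [  0. -45.] [29. 99.] 90 slope [ 0.0007 -0.0967] z 0.009857027095855014
  white 254 [-24.  17.] [29. 95.] 86 slope [ 0.0005 -0.1104] z 0.009515429024697453
side red tab tray-frame -54.45011520385742 9.147229194641113 (27.71595573425293, 39.28407669067383) 4.575503826141357 z [0.0132 0.0287 0.038 ]
side blue tab tray-frame -30.714839935302734 -41.775184631347656 (7.699804782867432, 23.2916316986084) 84.05675506591797 z [0.0334 0.0366 0.0398]
  white 169 [  6. -47.] [36. 84.] 85 slope [0.0073 0.0616] z 0.012739877521957294
  white 207 [-24.  13.] [35. 95.] 83 slope [0.0142 0.0764] z 0.012033378845858415
```

The red strip lies flat inside the tray. Its blade spans x −71 to +23 mm in the tray frame at floor height, its slope along the blade is about 0, and the tab is at x −57 mm, within limits. Nothing to mend, so I'm handing in.

```bash
python3 -m jog '{"translation":[[0,0,0],[0,0,0],[0,0,0],[0,0,0],[0,0,0],[0,0,0]],"twist":[0,0,0,0,0,0]}' 1
python3 - <<'E'
from lg import *
c=snap('top')
for k in C:print(k,onbell(c,k))
print(close_job())
E
```

```text
t: 39.58
tcp_pos: [0.4226, -0.1828, 0.2333]
ee_rot: [0.042, 3.141, -0.0]
wrist_force: [0.1, -0.1, 0.2]
width: 0.0852
finger_force: 0.0
red (395, (0.6681, 0.1981), (46.098838806152344, 56.828392028808594), 'tilt', 0.031, array([ 0.0203, -0.0237]), 'z', 0.1473)
blue (393, (0.6428, -0.0013), (56.48301696777344, 43.891780853271484), 'tilt', 0.017, array([0.0078, 0.0147]), 'z', 0.1473)
yellow (388, (0.665, -0.1865), (43.0624885559082, 57.70859146118164), 'tilt', 0.047, array([-0.0176, -0.0439]), 'z', 0.1474)
the job is handed in; nothing more can be done
None
```

I handed the job in at about 40 s, with no verdict returned: both vent strips (there was no yellow one) lie flat in the tray, all three bells looked flat on their plates, and each logger sits within about 5 mm of its crown and tilted under 0.05 rad.

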